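Lever open the shielded detector well and park the lever

TASK

Open the shielded detector well with its lift lever: press down the pedal at the long end until the heavy flap at the short end is raised, push the pressed pedal sideways so that the lever's bar goes under the keeper arm, then let it rise and leave it held there with the flap up. Work with the fingers only on the lever: do not touch the flap, and leave the things standing around where they are.

Things in the scene. Friction and masses are not known exactly. Their poses are not given: they have to be found in the camera images.
- lift_stand: Aluminium base plate, fixed, 410 mm long, 118 mm wide (75 mm under the pedal), 8 mm thick, carrying a steel lever in the middle and a grey box with a flap (the detector well) at one end. Origin on the table under the lever's fulcrum; its +x axis runs level from the fulcrum to the well, so the pedal is on the -x side; its y axis is 90 degrees to the left of x, z up. It moves and turns from start to start.
- pivot (a point): The fulcrum: the point, 75 mm above the table, about which the lever tilts (pin across the lever) and swivels (upright axis). Its axes are those of lift_stand.
- pedal: Black square dish, 58 x 58 mm outside, at the end of the lever's long arm; inside 48 x 48 mm, rim 8 mm higher than its floor. Fingers that press on the floor can push sideways against the rim. Same origin and axes as pedal_pad.
- pedal_pad (a point): Centre of the pedal's dish floor, where to press down. It lies 180 mm from pivot along the lever and 7 mm above the lever's centre line. Its x axis runs along the lever toward the well, z out of the dish. About 135 mm above the table at rest, about 30 mm at the bottom stop.
- keeper: Steel hook fixed on the stand's -y side, 120 mm from the fulcrum on the pedal's side, 16 mm wide along x. Axes as the stand's; its origin lies at table height under the stand's x axis. Its upright is at y = -55 to -65 mm; its arm, top 66 mm above the table, reaches from there to y = -14 mm; a lip hangs from the arm's free end, y = -14 to -20 mm, down to 52 mm above the table.
- keeper_seat (a point): Middle of the underside of the keeper's arm, 58 mm above the table, behind the lip: the parked lever's steel bar (14 mm wide, 10 mm thick) bears up against it. The bar must be pressed below the lip to pass under it.
- press_lever (a joint): Tilt of the lever, rad: 0 at rest (long end 0.30 rad above level), grows as the pedal is pressed, bottom stop at 0.58. The bar clears the keeper's lip only above about 0.53; held up against the keeper's arm it reads about 0.48. Let go when not parked, it rises back to 0. Pressing the pedal takes about 5 to 12 N.
- swivel (a joint): Turn of the lever about the upright axis at the fulcrum, rad: 0 when in line with the stand, positive when the pedal goes to the stand's -y side (toward the keeper); range -0.15 to 0.33. Light friction. Starts between -0.10 and 0. The bar is under the keeper's arm, beyond the lip, at about 0.25 to 0.33; at 0.05 or less the bar passes beside the keeper when pressed down.
- flap (a joint): Opening of the flap, rad: 0 shut, about 0.3 with the lever parked. It falls shut when the lever is let up.
- flap_plate: The heavy lead-filled white flap with a steel top sheet, 130 x 116 x 20 mm, 2 to 3 kg, hinged at the stand's far end; the lever's short end (80 mm from the fulcrum) lifts its overhanging edge. Origin on the hinge, 194 mm from the fulcrum and 61 mm above the table; the plate reaches along its -x. Not to be touched.
- brass_weight: Brass weight with a knob, 28 x 28 x 47 mm, standing loose. Origin under its centre. Leave it.
- angle_bracket: Light metal angle bracket, 28 x 50 x 29 mm, loose. Leave it.
- iris: Flat black iris ring with a small lever, 36 x 52 x 8 mm, lying loose. Leave it.
- hex_key_4: Black hex key, 33 x 79 x 8 mm, lying loose. Leave it.
- beam_block: Black upright plate, 12 x 50 x 50 mm, loose. Leave it.
- post_holder_1: Black post holder with a side screw, 32 x 41 x 56 mm, standing loose. Leave it.
- post_cross: Fixed bystander: a tall steel post, 13 mm thick and 395 mm high, on a 50 x 88 mm foot, with a thin crossbar about 205 mm above the table reaching some 70 mm either way. It stands behind and left of the pedal; keep the gripper and arm clear of it on the way. Origin on the table under the post.

How it is judged:
On the way:
1. the fingers press the pedal down and the flap is raised (contact force between the fingers and pedal above 1 N and value of joint flap above 0.25 rad), for 0.1 s.
At the end, for the whole second after the job is handed in: The flap stays raised by more than 0.22 rad, the lever at rest under the keeper's arm (swivel above 0.2 rad, tilt 0.44 to 0.53 rad), let go by the robot (value of joint flap above 0.22 rad and value of joint swivel above 0.2 rad and value of joint press_lever between 0.44 and 0.53 rad and velocity of joint press_lever between -0.05 and 0.05 rad/s); the robot touches nothing.
It fails at once if the flap is touched by the robot (contact force between any of the fingers, the arm and flap_plate above 0.5 N).
It fails at once if a thing standing around is moved more than 20 mm or lifted (distance of any of brass_weight, angle_bracket, iris, hex_key_4, beam_block, post_holder_1 from where it was at the start of the episode above 0.02 m).
It also fails if it takes over 38 s, if anything falls off the work surface, if the arm or the gripper's body presses on something with over 40 N, if the wrist force passes 120 N, or if a joint passes its speed limit or range.

ROBOT

A 7-joint arm with a two-finger parallel gripper is mounted at the origin on a cart in front of the work surface, level with it; the furniture and walls round the work are solid. World frame = base frame: x ahead of the robot, y to its left, z up, the work surface at z = 0. Lengths are in m, angles in rad, forces in N, time in s.
With the tool pointing down it reaches from about 0.4 to 0.75 m from the base axis. Payload 19.5 kg.
Tool frame: the origin (TCP) lies between the finger pads; the fingertips stand 14 mm ahead of it and the grasp point (between the pads) lies 5 mm behind it; z points along the fingers, x is the direction in which the jaws open and shut, and the axes are right-handed (so a half turn about z gives the same grasp; the last joint's range is limited). The gripper opens to 85 mm and grips with 20 to 120 N. Pads are 22 mm wide; open, the fingers measure 114 mm over their backs; the gripper's body (76 mm by 85 mm) begins 54 mm behind the grasp point. The pads swing forward as they close: fully open they stand 13 mm farther back than shut.
Start: joints at [-1.267, 0.707, -0.028, 1.485, 0.022, 0.951, -0.075], TCP at [0.195, 0.541, 0.211] pointing down, gripper open.
Joint ranges: [-2.71, 2.71], [-0.32, 2.16], [-1.57, 1.52], [0, 2.45], [-1.46, 4.6], [0, 2.02], [-2.83, 2.83]. Speed limits (rad/s): [1.89, 1.89, 2.57, 2.57, 3.01, 3.01, 3.01].

INTERFACE

Orientations are given as a rotation vector (axis times angle).
In Python, from workcell import manip gives the robot as it stands.
- The arm moves only by the tool send_rows, never from a script. Its argument "steps" is a list that holds one entry, the list of rows, each a list of 7 numbers: the closure in counts, from 0 (fully open) to 255 (shut), then the shift along the tool's x, y, z in cm, then the turn, a rotation vector about the tool's x, y, z in degrees. A call has 1 to 10 rows; each row shifts and turns the commanded pose from where the row before left it, along the tool's axes as they then stand; what a row does not reach is not made up. A row lasts 1/8 s, in which the tool goes at most 62.5 mm and 10.7 degrees, less where a joint would pass 70% of its speed; a pose out of reach is approached as far as the arm can. A call is refused whole if a number of a shift passes 6.25 or a number of a turn 10.7, either way. A call with a gripper value outside its range is refused whole. The fingers move at their own pace and stop on an object; "newtons" is the grip in N (left out, the last holds). Time passes only in rows, so rows that do not move let the fingers close. It gives the time, the measured TCP pose, the force and the opening at its end, in the units of the state.
- manip.get_state(): the state, without advancing time (a new reading comes with each control period).
- manip.grab_frame(name): name is "scene" or "top" or "wrist"; returns the picture (384x512x3 uint8, blue, green, red); there is no depth.
- manip.get_calibration(name): a dict with "intrinsics" (3x3 intrinsics, pixels), "D" ([k1, k2, p1, p2, k3] as OpenCV has them; the pictures are not rectified), "position" and "attitude" of the camera in the world. Camera axes: x right, y up, looking along -z (the intrinsics and any distortion apply to the point x, -y, -z); pixel columns grow to the right and rows downward; lengths in m; the calibration is good to about 2 mm. A picture is of the moment at which its call begins: read the wrist's pose just before it. get_calibration takes no time and is no camera call; for the wrist camera it gives the pose at the moment of the call.
- manip.finish_job(): hands the job in, once; it reports no verdict.
Trained networks look in the newest picture that a camera, given by its name, has taken for a name from the list of things; names that differ only in an ending like _2 or _b are one class to them, and where a whole thing is asked for, a point or a joint stands for the part that bears it (a point fixed in the world has none). Each returns a list of dicts, best first, with "p" (0 to 1); they miss things now and then, are a little off and sometimes report something else, mostly with a low value. They report only what shows in the picture. A call takes as long as a camera call.
- manip.search_frame(camera, thing): "extent" ([left, top, width, height] in pixels, round what is visible of it).
- manip.place_of(camera, thing): "location" ([row, column] in pixels: a listed point, or the origin of a listed thing).
The state is a dict: "t": time; "q": joint angles; "joint_vel": joint speeds; "joint_efforts": joint torques, N m; "ee_pos": TCP position; "eef_rot": TCP orientation; "wrist_force": force on the tool from outside, world axes, zero at the start; "moment": the same for the moment, N m; "opening": finger opening in m.
Only numpy, scipy, OpenCV 4.12 (cv2) and the standard library are available. Lean on these libraries where they do the work, as an engineer would, in place of code of your own. Each camera call takes 0.05 s, during which the arm holds its last target.

## Working session

There is one attempt and no reset: what is moved stays moved. The work goes in short steps, Python scripts to look and compute and a tool call to move; the robot and the scene stay as the last step left them, time stands still between calls to the robot, and variables do not carry over. Pictures are saved under pics/ and viewed, and the job is handed in when it is done.

Besides the shell and the picture viewer there is one more tool, called by a JSON object that holds its "name" and its "arguments", one argument or row to a line. send_rows: Moves the arm, as the interface text tells. Its arguments: {"type":"object","properties":{"steps":{"type":"array"},"newtons":{"type":"number"}},"required":["steps"]}

```bash
mkdir -p pics
cat > h.py <<'E'
import numpy as np, cv2
from scipy.spatial.transform import Rotation as R
from workcell import manip
def cal(n):
    c=manip.get_calibration(n); K=np.array(c["intrinsics"],float).reshape(3,3); D=np.array(c["D"],float)
    a=np.array(c["attitude"],float); 
    Rm=a if a.shape==(3,3) else R.from_rotvec(a).as_matrix()
    return K,D,np.array(c["position"],float),Rm
def proj(n,P,c=None):
    K,D,p,Rm=c or cal(n); q=(np.atleast_2d(P)-p)@Rm; q=q*[1,-1,-1]
    return cv2.projectPoints(q.reshape(-1,1,3),np.zeros(3),np.zeros(3),K,D)[0].reshape(-1,2)
def ray(n,uv,c=None):
    K,D,p,Rm=c or cal(n); x=cv2.undistortPoints(np.array(uv,float).reshape(-1,1,2),K,D).reshape(2)
    d=Rm@np.array([x[0],-x[1],-1.]); return p,d/np.linalg.norm(d)
def atz(n,uv,z,c=None):
    p,d=ray(n,uv,c); return p+d*(z-p[2])/d[2]
def save(n,f):
    im=np.array(manip.grab_frame(n)); cv2.imwrite("pics/"+f+".png",im); return im
E
python3 - <<'E'
from h import *
s=manip.get_state()
for k in s: print(k,np.round(s[k],3))
for n in("scene","top"):
    save(n,n+"0"); c=manip.get_calibration(n); print(n,c)
    for t in("lift_stand","pivot","pedal_pad","keeper","keeper_seat","flap_plate","post_cross"):
        r=manip.place_of(n,t); print(n,t,[(np.round(x["location"],1).tolist(),round(x["p"],2)) for x in r[:2]])
print(manip.get_state()["t"])
E
```

```text
t 0.0
q [-1.267  0.707 -0.028  1.485  0.022  0.951 -0.075]
joint_vel [-0.    -0.001 -0.002 -0.001 -0.     0.002  0.   ]
joint_efforts [-1.0000e-03 -8.8323e+01  1.2340e+00 -2.3617e+01  1.7000e-02  7.0000e-03
 -0.0000e+00]
ee_pos [0.195 0.541 0.211]
eef_rot [ 2.570e+00  1.806e+00 -1.000e-03]
wrist_force [0.381 0.289 0.187]
moment [0.006 0.007 0.013]
opening 0.085
scene {'intrinsics': array([[391.81320226,   0.        , 267.61531367],
       [  0.        , 391.81320226, 184.05213997],
       [  0.        ,   0.        ,   1.        ]]), 'D': array([0.00501969, 0.        , 0.        , 0.        , 0.        ]), 'position': array([-0.2241275 ,  0.8063449 ,  0.61199916]), 'attitude': array([ 0.55179018, -1.14393299, -1.94228889])}
scene lift_stand [([198.1, 285.5], 0.97)]
scene pivot [([180.7, 283.4], 0.78)]
scene pedal_pad [([280.5, 213.6], 0.2)]
scene keeper [([212.4, 248.0], 0.63)]
scene keeper_seat [([197.9, 251.3], 0.64)]
scene flap_plate [([170.2, 340.9], 0.73)]
scene post_cross [([255.8, 245.8], 0.46)]
top {'intrinsics': array([[471.88384534,   0.        , 252.46208724],
       [  0.        , 471.88384534, 195.39674002],
       [  0.        ,   0.        ,   1.        ]]), 'D': array([-0.13410376,  0.        ,  0.        ,  0.        ,  0.        ]), 'position': array([0.26658377, 0.29587843, 1.50013767]), 'attitude': array([ 0.10466705, -0.13613957, -1.56680177])}
top lift_stand [([189.8, 277.1], 0.85)]
top pivot [([185.9, 276.1], 0.85)]
top pedal_pad [([170.5, 221.8], 0.93)]
top keeper []
top keeper_seat [([193.8, 236.9], 0.53)]
top flap_plate [([196.5, 338.1], 0.55), ([149.6, 244.6], 0.26)]
top post_cross []
0.8
```

View pics/scene0.png

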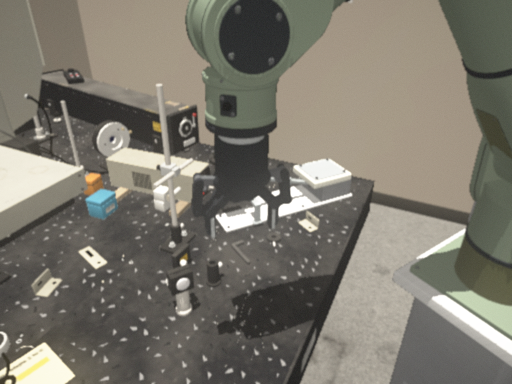

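View pics/top0.png

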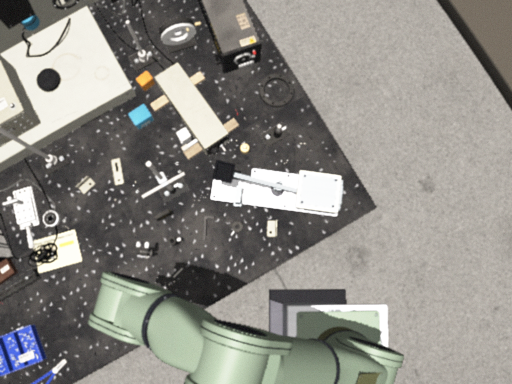

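Run:
```python
from h import *
im=cv2.imread("pics/top0.png"); cv2.imwrite("pics/top0z.png",cv2.resize(im[90:290,150:390],None,fx=3,fy=3,interpolation=cv2.INTER_CUBIC))
im=cv2.imread("pics/scene0.png"); cv2.imwrite("pics/scene0z.png",cv2.resize(im[90:330,150:410],None,fx=2.4,fy=2.4,interpolation=cv2.INTER_CUBIC))
for n,uv in(("top",(277.1,189.8)),("scene",(285.5,198.1))): print(n,atz(n,uv,0))
for n,uv in(("top",(276.1,185.9)),("scene",(283.4,180.7))): print(n,"piv",atz(n,uv,.075))
print("pad",atz("top",(221.8,170.5),.135)); print("seat",atz("top",(236.9,193.8),.058),atz("scene",(251.3,197.9),.058))
print("flap",atz("top",(338.1,196.5),.061),atz("scene",(340.9,170.2),.061))
```

```text
top [0.5169291  0.18607442 0.        ]
scene [0.53604122 0.17034383 0.        ]
top piv [0.51654521 0.19452939 0.075     ]
scene piv [0.51913822 0.19579999 0.075     ]
pad [0.55175523 0.35878736 0.135     ]
seat [0.49440696 0.31494781 0.058     ] [0.515534   0.30659702 0.058     ]
flap [4.86145506e-01 4.17799767e-04 6.10000000e-02] [ 0.49373986 -0.0076963   0.061     ]
```

View pics/top0z.png

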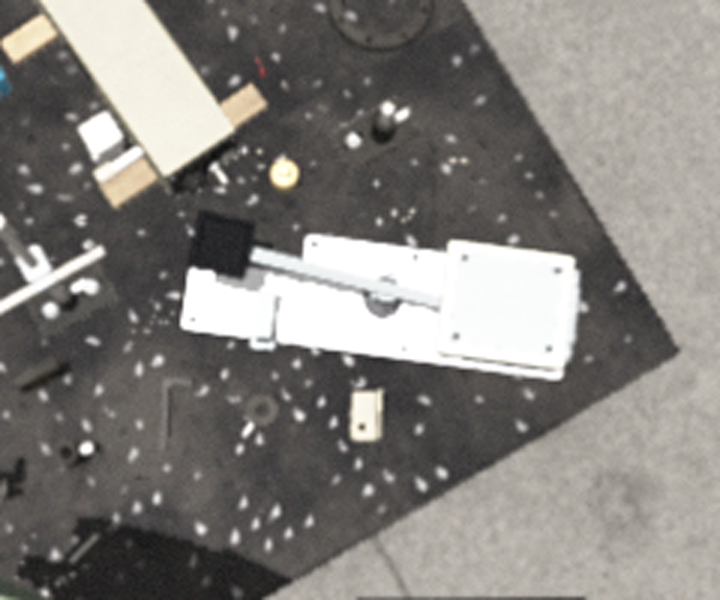

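View pics/scene0z.png

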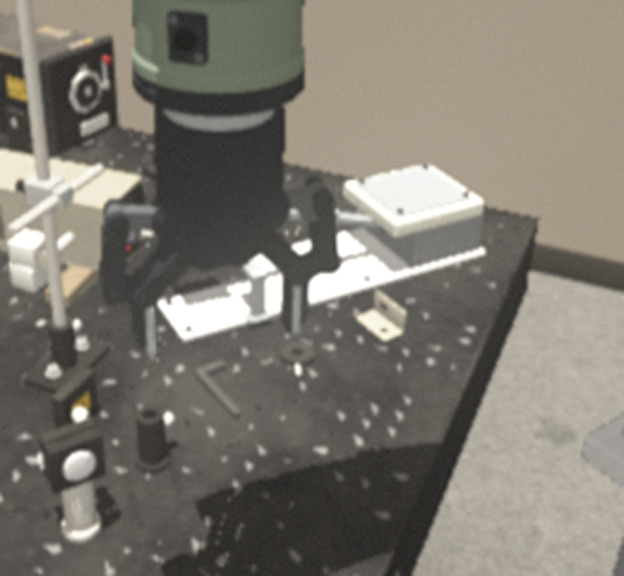

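Run:
```python
from h import *
z=lambda u,v:(u/3+150-.33,v/3+90-.33)
a=atz("top",z(181,328),.008);b=atz("top",z(560,379),.008);c=atz("top",z(307,236),.008);d=atz("top",z(190,268),.008);e=atz("top",z(277,342),.008)
print(a,b,c,d,np.linalg.norm(b-a))
dirs=(b-a)/np.linalg.norm(b-a); print("yaw",np.degrees(np.arctan2(dirs[1],dirs[0])))
ex=dirs;ey=np.array([-ex[1],ex[0],0])
P=np.array([.5165,.1945,0])
for n,p in dict(a=a,b=b,c=c,d=d,e=e,pad=np.array([.55175,.3588,0]),seat=np.array([.4944,.3149,0])).items(): print(n,(p-P)@ex,(p-P)@ey)
for uv in ((445,240),(576,256),(568,358),(440,355)):
  p=atz("top",z(*uv),.071); print("flap",(p-P)@ex,(p-P)@ey)
for uv in ((200,211),(256,217),(248,278),(190,270)):
  p=atz("top",z(*uv),.142); print("ped",p,(p-P)@ex,(p-P)@ey)
for t in("brass_weight","angle_bracket","iris","hex_key_4","beam_block","post_holder_1","post_cross"):
    r=manip.place_of("top",t); print(t,[(atz("top",x["location"][::-1],0.0)[:2].round(3),round(x["p"],2)) for x in r[:2]])
```

```text
[0.48529464 0.40146044 0.008     ] [ 0.43099389 -0.00298364  0.008     ] [0.58568782 0.26719841 0.008     ] [0.55031163 0.3926608  0.008     ] 0.4080730239242627
yaw -97.6468164784484
a -0.20096759412562182 -0.05846730791466841
b 0.20710542979864086 -0.05846730791466841
c -0.0812584795188997 0.05889883967163446
d -0.2008977671045824 0.00714242732358171
e -0.09764461537749676 -0.05956233192751236
pad -0.1675294895186311 0.013073738624696327
seat -0.11638853538568689 -0.037924646745549385
flap 0.06128584065949006 0.060765312635044394
flap 0.1987210752658888 0.06285261406321081
flap 0.20144747345462008 -0.044384386999616006
flap 0.07023785460425537 -0.05894928443100978
ped [0.58184406 0.37488536 0.142     ] -0.18747630832878218 0.04075976133962249
ped [0.57594304 0.31984044 0.142     ] -0.13213567043451355 0.04223583188276005
ped [0.51504125 0.32732108 0.142     ] -0.13144580584737567 -0.019119782788088034
ped [0.52284654 0.3839444  0.142     ] -0.18860420735175593 -0.018918562551567104
brass_weight [(array([0.654, 0.295]), 0.51)]
angle_bracket [(array([0.385, 0.194]), 0.71), (array([0.432, 0.546]), 0.21)]
iris [(array([0.397, 0.323]), 0.47)]
hex_key_4 [(array([0.383, 0.41 ]), 0.63), (array([0.431, 0.555]), 0.48)]
beam_block [(array([0.435, 0.561]), 0.43)]
post_holder_1 [(array([0.499, 0.309]), 0.7), (array([0.346, 0.511]), 0.67)]
post_cross []
```

Run:
```python
from h import *
z=lambda u,v:(u/3+150-.33,v/3+90-.33)
s=lambda u,v:(u/2.4+150,v/2.4+90)
print("bar end near",atz("top",z(105,250),.205)); print("bar far",atz("top",(142,197),.205))
print("post top scene",atz("scene",s(25,-10),.395)," foot",atz("scene",s(62,370),0), atz("top",z(65,300),0))
print("bar scene",atz("scene",s(100,170),.205),atz("scene",s(10,225),.205))
ex=np.array([np.cos(np.radians(-97.65)),np.sin(np.radians(-97.65)),0]);ey=np.array([-ex[1],ex[0],0]);P=np.array([.5165,.1945,0])
def pad(th,sw):
    r=.18*np.cos(th)-.007*np.sin(th); h=.075+.18*np.sin(th)+.007*np.cos(th)
    return P+ex*(-r*np.cos(sw))+ey*(-r*np.sin(sw))+np.array([0,0,h])
for t,sw in((0,-.07),(.3,-.07),(.58,-.07),(.58,.29),(.48,.29)): print(t,sw,pad(.3-t,sw).round(4))
print(manip.get_state()["t"])
```

```text
bar end near [0.529802   0.45948569 0.205     ]
bar far [0.46161512 0.57735088 0.205     ]
post top scene [0.50379353 0.52815348 0.395     ]  foot [0.51636499 0.52870271 0.        ] [0.51660806 0.52732116 0.        ]
bar scene [0.52984296 0.46352938 0.205     ] [0.47579555 0.57531617 0.205     ]
0 -0.07 [0.5508 0.3609 0.1349]
0.3 -0.07 [0.5529 0.3708 0.082 ]
0.58 -0.07 [0.5519 0.3658 0.032 ]
0.58 0.29 [0.4892 0.3673 0.032 ]
0.48 0.29 [0.4887 0.3707 0.0497]
1.15
```

{"name": "send_rows", "arguments": {
  "steps": [
    [[255,0,0,0,0,0,-9.9],[255,0,0,0,0,0,-9.9],[255,-4.2,4.1,0,0,0,0],[255,-4.2,4.1,0,0,0,0],[255,-4.2,4.1,0,0,0,0],[255,-4.2,4.1,0,0,0,0],[255,-4.2,4.1,0,0,0,0],[255,0,0,0,0,0,0]]
  ],
  "newtons": 40
}}

```text
t: 2.15
ee_pos: [0.4028, 0.3274, 0.2113]
eef_rot: [2.228, 2.213, -0.001]
wrist_force: [-1.7, 1.3, -0.5]
opening: 0.0002
```

Run:
```python
from h import *
print(R.from_rotvec(manip.get_state()["eef_rot"]).as_matrix().round(3))
for n in("scene","wrist"):
    c=cal(n); save(n,n+"1")
    for t,zz in(("pedal_pad",.135),("pivot",.075),("keeper_seat",.058)):
        print(n,t,[(np.round(x["location"],1).tolist(),round(x["p"],2),atz(n,x["location"][::-1],zz,c).round(4)) for x in manip.place_of(n,t)[:2]])
P=np.array([.5165,.1945,0])
```

```text
[[ 0.007  1.     0.001]
 [ 1.    -0.007 -0.002]
 [-0.001  0.001 -1.   ]]
scene pedal_pad [([172.2, 228.4], 0.6, array([0.5494, 0.3553, 0.135 ]))]
scene pivot [([179.1, 285.0], 0.92, array([0.524 , 0.1863, 0.075 ]))]
scene keeper_seat [([198.5, 249.4], 0.54, array([0.5158, 0.3125, 0.058 ])), ([213.6, 247.0], 0.52, array([0.4595, 0.3572, 0.058 ]))]
wrist pedal_pad [([186.2, 453.5], 0.39, array([0.394, 0.474, 0.135]))]
wrist pivot [([286.7, 120.9], 0.57, array([0.5185, 0.1933, 0.075 ])), ([151.8, 332.8], 0.2, array([0.3805, 0.3974, 0.075 ]))]
wrist keeper_seat [([261.9, 236.5], 0.89, array([0.4998, 0.3089, 0.058 ]))]
```

View pics/scene1.png

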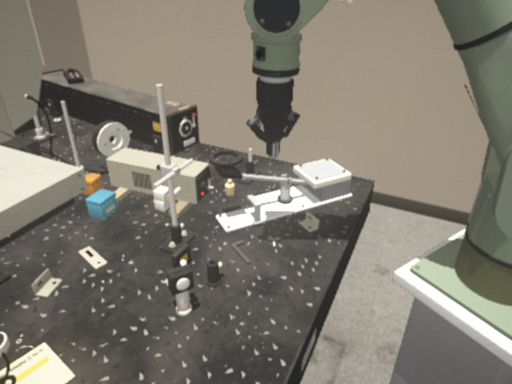

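View pics/wrist1.png

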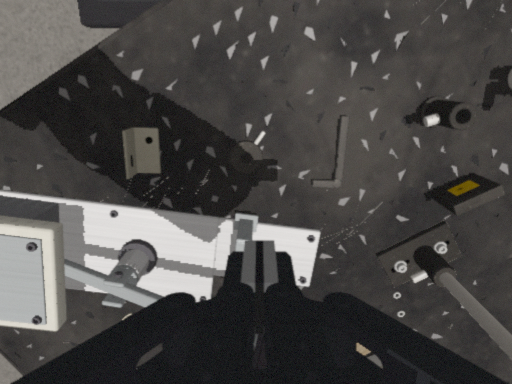

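{"name": "send_rows", "arguments": {
  "steps": [
    [[255,1.0,4.9,0,0,0,0],[255,1.0,4.9,0,0,0,0],[255,1.0,4.9,0,0,0,0],[255,0,0,1.5,0,0,0],[255,0,0,0,0,0,0]]
  ]
}}

```text
t: 3.18
ee_pos: [0.5455, 0.3608, 0.195]
eef_rot: [-2.22, -2.222, 0.005]
wrist_force: [0.0, -0.0, 0.9]
opening: 0.0
```

Run:
```python
from h import *
s=manip.get_state(); print(s["ee_pos"],s["wrist_force"])
for n in("scene","top","wrist"):
    im=save(n,n+"2")
    if n!="wrist":
        u=proj(n,[[.551,.357,.135],s["ee_pos"]]).round(1); print(n,u)
        cx,cy=int(u[0][0]),int(u[0][1])
        cv2.imwrite(f"pics/{n}2z.png",cv2.resize(im[cy-60:cy+50,cx-70:cx+90],None,fx=5,fy=5,interpolation=cv2.INTER_CUBIC)); print(cx-70,cy-60)
```

```text
[0.54545825 0.36082678 0.19500431] [ 0.04513716 -0.01855118  0.88927993]
scene [[227.5 172.1]
 [226.7 152.1]]
157 112
top [[222.4 170.8]
 [220.1 168.3]]
152 110
```

View pics/scene2z.png

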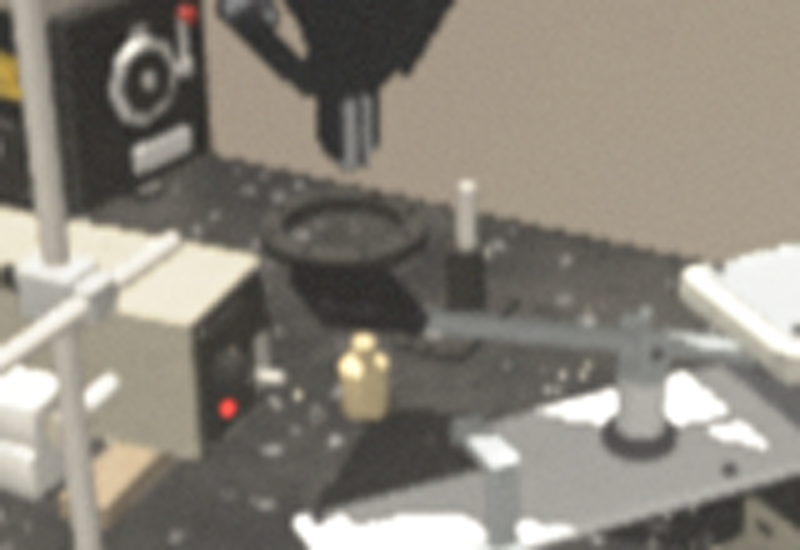

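View pics/wrist2.png

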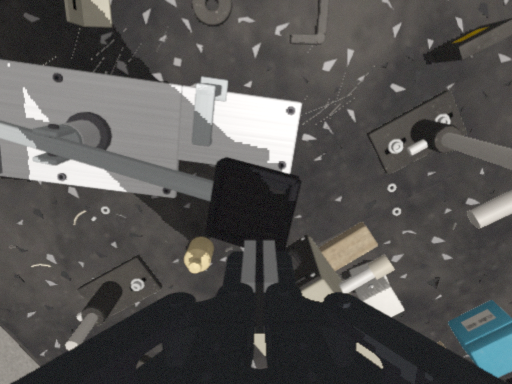

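Run:
```python
from h import *
c=cal("wrist"); print(c[2])
a=[atz("wrist",u,z,c) for u,z in(((222,158),.134),((300,177),.151),((293,250),.151),((208,232),.134))]
print(np.array(a).round(4)); print(np.mean(a,0), np.linalg.norm(np.diff(a,axis=0),axis=1))
m=(a[0]+a[3])/2-(a[1]+a[2])/2; print("az",np.degrees(np.arctan2(-m[1],-m[0])))
for z in (.181,.135):
  print(proj("wrist",[[.5455,.3608,z]],c), proj("wrist",[[.551,.357,.135]],c))
for t,zz in(("pedal_pad",.135),("pivot",.075),("keeper_seat",.058)):
        print(t,[(np.round(x["location"],1).tolist(),round(x["p"],2),atz("wrist",x["location"][::-1],zz,c).round(4)) for x in manip.place_of("wrist",t)[:2]])
```

```text
[0.46843698 0.36147089 0.3605024 ]
[[0.5175 0.3365 0.134 ]
 [0.526  0.3874 0.151 ]
 [0.5773 0.3846 0.151 ]
 [0.5719 0.3247 0.134 ]]
[0.54816979 0.35828052 0.1425    ] [0.05430016 0.05141689 0.06247058]
az 82.80883217035208
[[257.83722337 224.16317247]] [[252.65903692 205.35849245]]
[[258.09366705 197.92769012]] [[252.65903692 205.35849245]]
pedal_pad [([206.5, 255.4], 0.74, array([0.5518, 0.3589, 0.135 ]))]
pivot [([142.4, 55.1], 0.61, array([0.5173, 0.1911, 0.075 ]))]
keeper_seat [([117.3, 200.9], 0.94, array([0.4981, 0.311 , 0.058 ])), ([143.7, 54.8], 0.24, array([0.5213, 0.1805, 0.058 ]))]
```

{"name": "send_rows", "arguments": {
  "steps": [
    [[255,-0.2,0.6,1.0,0,0,0],[255,0,0,2.0,0,0,0],[255,0,0,1.0,0,0,0],[255,0,0,0,0,0,0]]
  ]
}}

```text
t: 3.98
ee_pos: [0.5527, 0.3586, 0.1558]
eef_rot: [-2.222, -2.221, 0.002]
wrist_force: [0.1, 0.3, 0.4]
opening: 0.0001
```

{"name": "send_rows", "arguments": {
  "steps": [
    [[255,0,0,0.5,0,0,0],[255,0.1,0,0.7,0,0,0],[255,0.2,0,0.7,0,0,0],[255,0.2,0,0.7,0,0,0],[255,0.2,0,0.7,0,0,0],[255,0,0,0,0,0,0]]
  ]
}}

```text
t: 4.72
ee_pos: [0.5526, 0.366, 0.1228]
eef_rot: [-2.221, -2.221, 0.001]
wrist_force: [-1.1, -0.9, 1.1]
opening: -0.0
```

Run:
```python
from h import *
print(np.round(manip.get_state()["ee_pos"],4))
im=save("wrist","wrist3"); im=save("scene","scene3"); cv2.imwrite("pics/scene3z.png",cv2.resize(im[90:260,150:390],None,fx=3.2,fy=3.2,interpolation=cv2.INTER_CUBIC))
```

```text
[0.5526 0.366  0.1228]
```

View pics/wrist3.png

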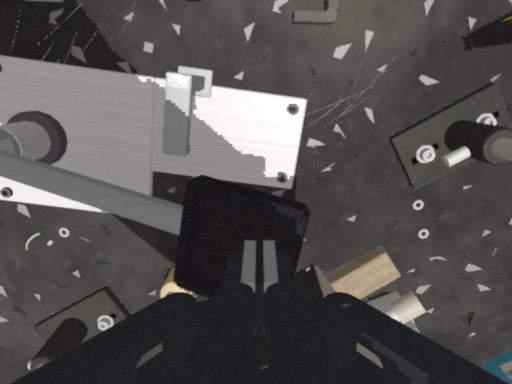

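View pics/scene3z.png

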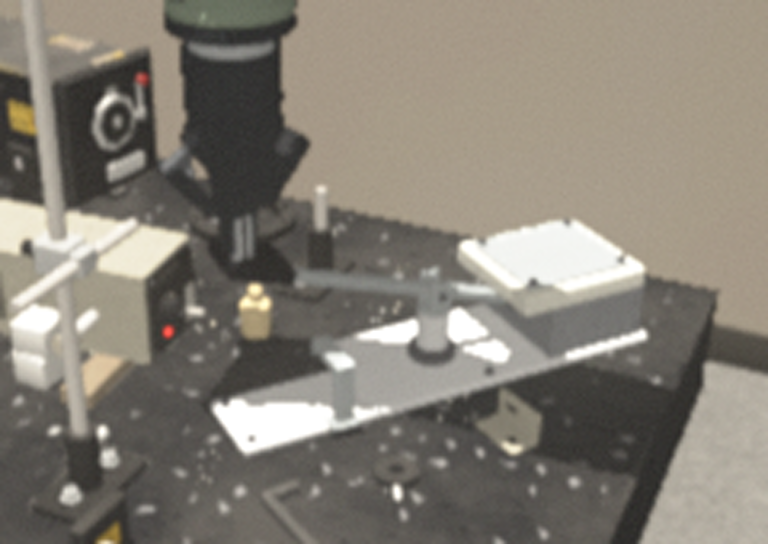

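```bash
cat >> h.py <<'E'
EX=np.array([np.cos(np.radians(-97.65)),np.sin(np.radians(-97.65)),0]);EY=np.array([-EX[1],EX[0],0]);PV=np.array([.5175,.1935,.075])
def lev(pts,tilt,sw):
    # pts in lever frame: x toward well, y left, z up, origin pivot
    th=.3-tilt; pts=np.atleast_2d(pts)
    # pitch so that -x end rises by th ; swivel: -x end to -y
    x=pts[:,0]*np.cos(th)+pts[:,2]*np.sin(th); z=-pts[:,0]*np.sin(th)+pts[:,2]*np.cos(th); y=pts[:,1]
    X=x*np.cos(sw)-y*np.sin(sw); Y=x*np.sin(sw)+y*np.cos(sw)
    return PV+np.outer(X,EX)+np.outer(Y,EY)+np.outer(z,[0,0,1])
def overlay(n,im,tilt,sw,col,c=None):
    rim=[[-.18+a*.029,b*.029,.015] for a,b in((-1,-1),(1,-1),(1,1),(-1,1))]
    u=proj(n,lev(rim,tilt,sw),c); cv2.polylines(im,[np.int32(u*8)],True,col,1,cv2.LINE_AA,3)
    bar=[[-.151,-.007,.005],[-.151,.007,.005],[.08,.007,.005],[.08,-.007,.005]]
    u=proj(n,lev(bar,tilt,sw),c); cv2.polylines(im,[np.int32(u*8)],True,col,1,cv2.LINE_AA,3)
E
python3 - <<'E'
from h import *
s=manip.get_state()
im=cv2.imread("pics/wrist3.png"); c=cal("wrist")
for t,col in((0,(0,255,0)),(.2,(0,0,255))): overlay("wrist",im,t,-.07,col,c)
tip=np.array(s["ee_pos"])-[0,0,.014]
for d in ((0,0,0),(0,.015,0),(0,-.015,0),(-.011,0,0),(.011,0,0)):
    u=proj("wrist",[tip+d],c)[0]; cv2.circle(im,(int(u[0]),int(u[1])),2,(255,255,0),-1)
cv2.imwrite("pics/w3o.png",im[130:384,120:400].repeat(2,0).repeat(2,1))
im=cv2.imread("pics/scene3.png")
im=cv2.resize(im,None,fx=3,fy=3,interpolation=cv2.INTER_CUBIC); im2=cv2.imread("pics/scene3.png")
for t,col in((0,(0,255,0)),(.2,(0,0,255))): overlay("scene",im2,t,-.07,col)
cv2.imwrite("pics/s3o.png",cv2.resize(im2[100:250,180:380],None,fx=4,fy=4))
E
```

```text
(no output)
```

View pics/w3o.png

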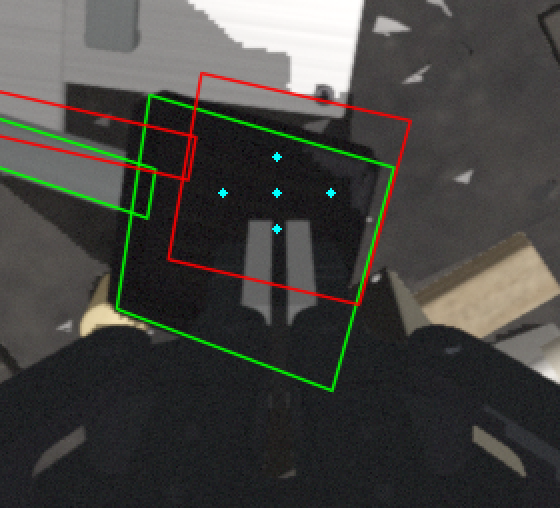

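View pics/s3o.png

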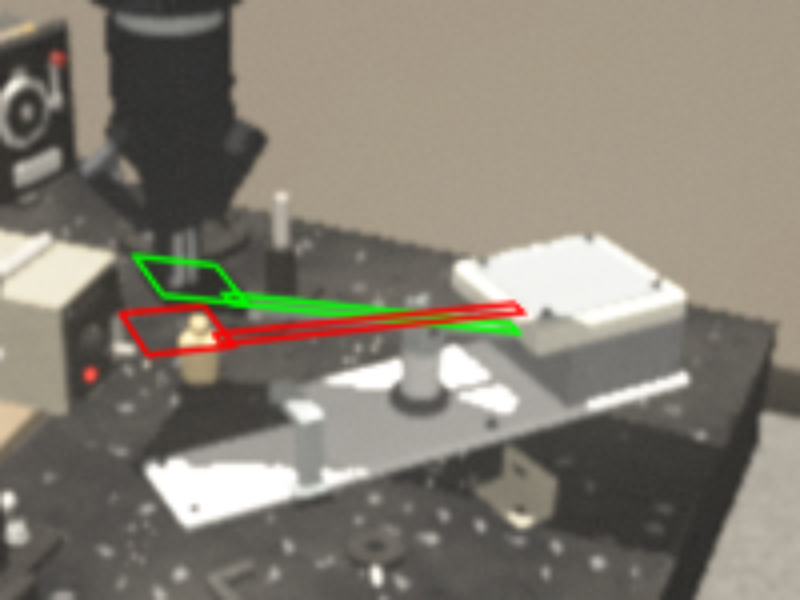

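Run:
```python
from h import *
s=manip.get_state(); e=np.array(s["ee_pos"]); c=cal("wrist")
for dz in (-.014,0,.01,.02,.03): print(dz,proj("wrist",[e+[0,0,dz]],c).round(1),((proj("scene",[e+[0,0,dz]])-[180,100])*4).round(1))
print(s["joint_efforts"],s["wrist_force"])
im=cv2.imread("pics/scene3.png"); cv2.imwrite("pics/s3t.png",cv2.resize(im[140:190,200:260],None,fx=12,fy=12,interpolation=cv2.INTER_CUBIC))
```

```text
-0.014 [[258.5 226.6]] [[177.9 325.6]]
0 [[258.4 237.4]] [[177.2 306.7]]
0.01 [[258.3 246.1]] [[176.8 293. ]]
0.02 [[258.3 255.9]] [[176.3 279.2]]
0.03 [[258.2 266.9]] [[175.9 265.3]]
[-2.78605577e-01 -1.04029913e+02 -1.66261140e+00 -2.37126231e+01
  1.96994300e-02 -6.64068921e-02 -1.14566777e-02] [-0.1154489  -0.44637947 -0.56398599]
```

View pics/s3t.png

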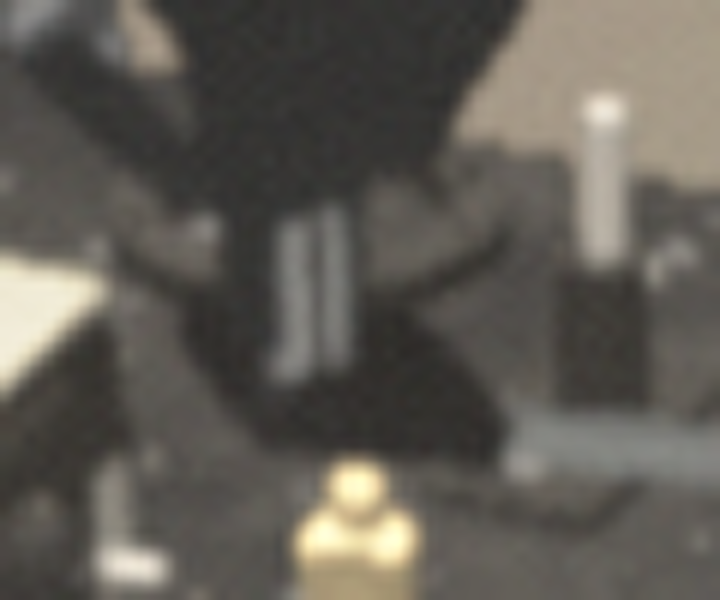

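{"name": "send_rows", "arguments": {
  "steps": [
    [[255,0,0,0.7,0,0,0],[255,0,0,0.7,0,0,0],[255,0,0,0,0,0,0]]
  ]
}}

```text
t: 5.2
ee_pos: [0.553, 0.3661, 0.1091]
eef_rot: [-2.222, -2.221, -0.001]
wrist_force: [-0.4, -0.3, 6.3]
opening: 0.0001
```

Run:
```python
from h import *
print(np.round(manip.get_state()["ee_pos"],4))
c=cal("wrist"); im=save("wrist","wrist4"); im2=save("scene","scene4")
for t,col in((0,(0,255,0)),(.1,(0,0,255))): overlay("wrist",im,t,-.07,col,c);overlay("scene",im2,t,-.07,col)
A=cv2.resize(im[130:330,120:400],None,fx=2,fy=2); B=cv2.resize(im2[130:210,190:330],None,fx=4,fy=4)
cv2.imwrite("pics/o4.png",np.vstack([A[:280],B[:,:560]]))
```

```text
[0.553  0.3661 0.1091]
```

View pics/o4.png

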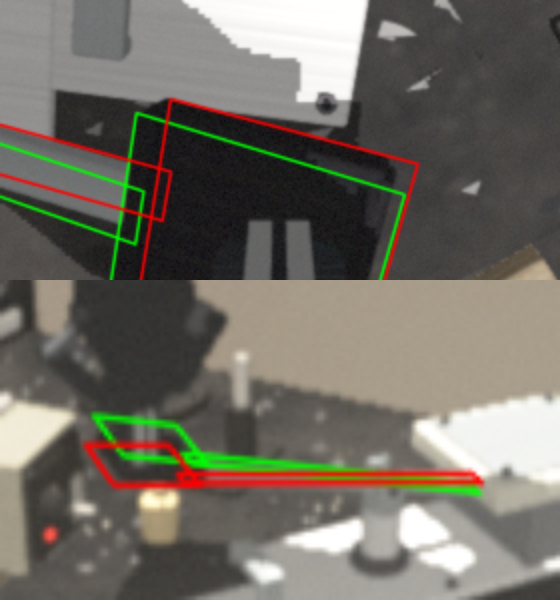

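{"name": "send_rows", "arguments": {
  "steps": [
    [[255,0,0,1.0,0,0,0],[255,0,0,1.0,0,0,0],[255,0,0,1.0,0,0,0],[255,0,0,1.0,0,0,0],[255,0,0,1.0,0,0,0],[255,0,0,0,0,0,0]]
  ]
}}

```text
t: 6.05
ee_pos: [0.553, 0.367, 0.0591]
eef_rot: [-2.221, -2.221, -0.003]
wrist_force: [1.6, 4.6, 7.6]
opening: 0.0001
```

Run:
```python
from h import *
print(np.round(manip.get_state()["ee_pos"],4))
c=cal("wrist"); im=save("wrist","wrist5"); im2=save("scene","scene5")
for t,col in((0.3,(0,255,0)),(.4,(0,0,255))): overlay("wrist",im,t,-.07,col,c);overlay("scene",im2,t,-.07,col)
A=cv2.resize(im[130:330,120:400],None,fx=2,fy=2); B=cv2.resize(im2[130:210,190:330],None,fx=4,fy=4)
cv2.imwrite("pics/o5.png",np.vstack([A[:280],B[:,:560]]))
```

```text
[0.553  0.367  0.0591]
```

View pics/o5.png

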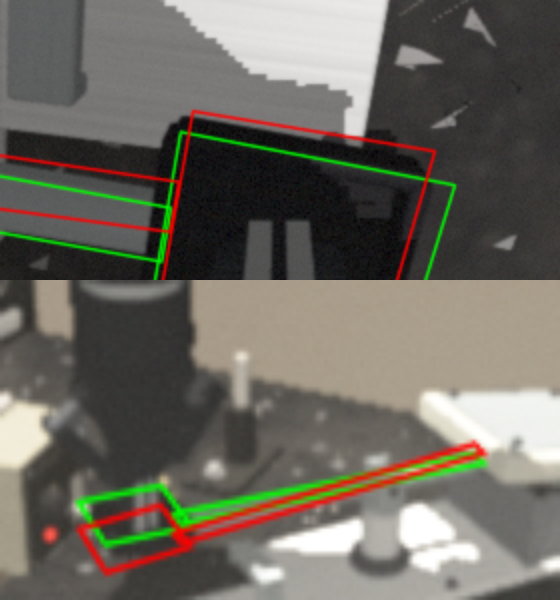

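{"name": "send_rows", "arguments": {
  "steps": [
    [[255,0,0,1.0,0,0,0],[255,0,0,1.0,0,0,0],[255,0,0,0.8,0,0,0],[255,0,0,0.5,0,0,0],[255,0,0,0,0,0,0]]
  ]
}}

```text
t: 6.78
ee_pos: [0.553, 0.3654, 0.0261]
eef_rot: [2.222, 2.22, -0.001]
wrist_force: [0.2, -2.8, 7.9]
opening: -0.0001
```

Run:
```python
from h import *
print(np.round(manip.get_state()["ee_pos"],4))
c=cal("wrist"); im=save("wrist","wrist6"); im2=save("scene","scene6")
for t,col in((0.5,(0,255,0)),(.58,(0,0,255))): overlay("wrist",im,t,-.07,col,c);overlay("scene",im2,t,-.07,col)
A=cv2.resize(im[130:330,120:400],None,fx=2,fy=2); B=cv2.resize(im2[130:210,190:330],None,fx=4,fy=4)
cv2.imwrite("pics/o6.png",np.vstack([A[:280],B[:,:560]]))
```

```text
[0.553  0.3654 0.0261]
```

View pics/o6.png

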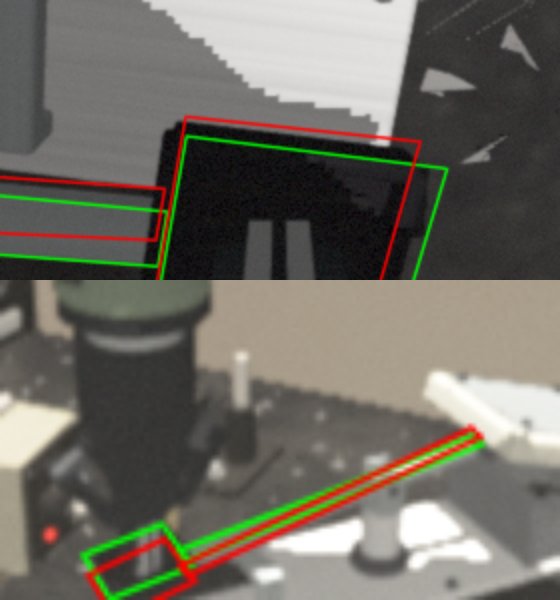

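{"name": "send_rows", "arguments": {
  "steps": [
    [[255,0,0,0.5,0,0,0],[255,0,0,0.4,0,0,0],[255,0,0,0,0,0,0]]
  ]
}}

```text
t: 7.25
ee_pos: [0.5531, 0.3656, 0.0172]
eef_rot: [2.222, 2.221, 0.0]
wrist_force: [0.2, -1.1, 6.9]
opening: 0.0003
```

{"name": "send_rows", "arguments": {
  "steps": [
    [[255,0,0,0.3,0,0,0],[255,0,0,0.2,0,0,0],[255,0,0,0,0,0,0]]
  ]
}}

```text
t: 7.62
ee_pos: [0.5531, 0.3656, 0.0124]
eef_rot: [2.222, 2.221, 0.0]
wrist_force: [-0.2, -1.7, 7.9]
opening: -0.0002
```

Run:
```python
from h import *
s=manip.get_state();print(np.round(s["ee_pos"],4),s["wrist_force"])
c=cal("wrist"); im=save("wrist","wrist7"); im2=save("scene","scene7")
for t,col in((0.52,(0,255,0)),(.58,(0,0,255))): overlay("wrist",im,t,-.07,col,c);overlay("scene",im2,t,-.07,col)
A=cv2.resize(im[130:330,120:400],None,fx=2,fy=2); B=cv2.resize(im2[130:210,190:330],None,fx=4,fy=4)
cv2.imwrite("pics/o7.png",np.vstack([A[:280],B[:,:560]]))
```

```text
[0.5531 0.3656 0.0124] [-0.21752196 -1.68116693  7.85276432]
```

View pics/o7.png

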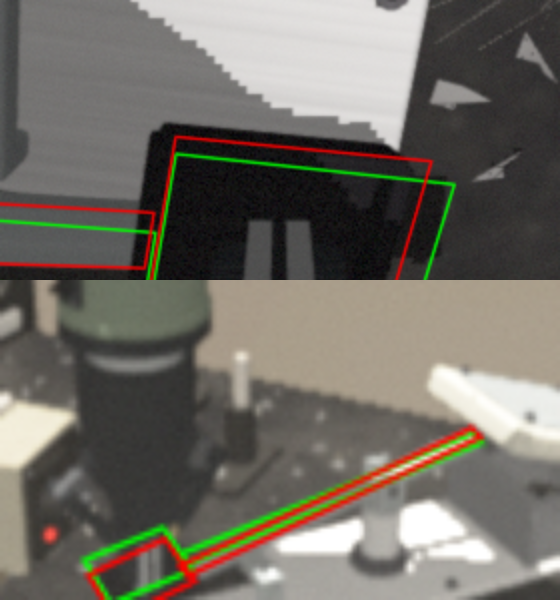

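{"name": "send_rows", "arguments": {
  "steps": [
    [[255,0,0,0.3,0,0,0],[255,0,0,0,0,0,0]]
  ]
}}

```text
t: 7.98
ee_pos: [0.5531, 0.3655, 0.0094]
eef_rot: [2.222, 2.22, 0.0]
wrist_force: [-0.6, -2.2, 8.7]
opening: -0.0003
```

{"name": "send_rows", "arguments": {
  "steps": [
    [[255,0,0,0.3,0,0,0],[255,0,0,0,0,0,0]]
  ]
}}

```text
t: 8.22
ee_pos: [0.5533, 0.3657, 0.0067]
eef_rot: [2.222, 2.22, 0.001]
wrist_force: [-0.0, -1.8, 12.7]
opening: -0.0001
```

{"name": "send_rows", "arguments": {
  "steps": [
    [[255,0,-0.8,0,0,0,0],[255,0,-0.8,0,0,0,0],[255,0,-0.8,0,0,0,0],[255,0,0,0,0,0,0]]
  ]
}}

```text
t: 8.72
ee_pos: [0.5289, 0.3675, 0.0071]
eef_rot: [-2.22, -2.221, -0.005]
wrist_force: [-1.6, 5.9, 10.3]
opening: -0.0001
```

```bash
cat > look.py <<'E'
from h import *
import sys
k=sys.argv[1]; prs=[tuple(map(float,a.split(","))) for a in sys.argv[2:]]
s=manip.get_state();print(np.round(s["ee_pos"],4),np.round(s["wrist_force"],1),s["t"])
c=cal("wrist"); im=save("wrist","wrist"+k); im2=save("scene","scene"+k)
for (t,sw),col in zip(prs,((0,255,0),(0,0,255))): overlay("wrist",im,t,sw,col,c);overlay("scene",im2,t,sw,col)
A=cv2.resize(im[110:330,120:400],None,fx=2,fy=2); B=cv2.resize(im2[140:230,190:330],None,fx=4,fy=4)
cv2.imwrite("pics/o%s.png"%k,np.vstack([A[:280],B[:,:560]])[:600])
E
python3 look.py 8 .58,0 .58,.08
```

```text
[0.5289 0.3675 0.0071] [-1.6  5.9 10.3] 8.725
```

View pics/o8.png

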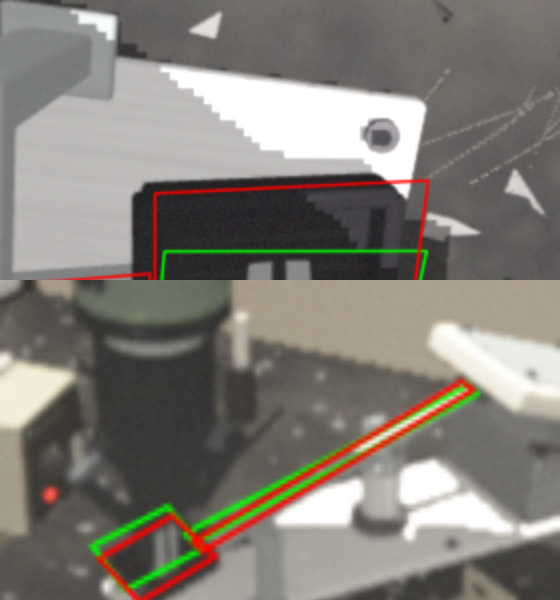

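{"name": "send_rows", "arguments": {
  "steps": [
    [[255,0,-0.8,0.1,0,0,0],[255,0,-0.8,0.1,0,0,0],[255,0,-0.8,0,0,0,0],[255,0,0,0,0,0,0]]
  ]
}}

```text
t: 9.32
ee_pos: [0.5047, 0.367, 0.0051]
eef_rot: [-2.22, -2.222, -0.003]
wrist_force: [-3.1, 4.2, 14.3]
opening: 0.0003
```

```bash
python3 look.py 9 .58,.2 .58,.24
```

```text
[0.5047 0.367  0.0051] [-3.1  4.2 14.3] 9.325
```

View pics/o9.png

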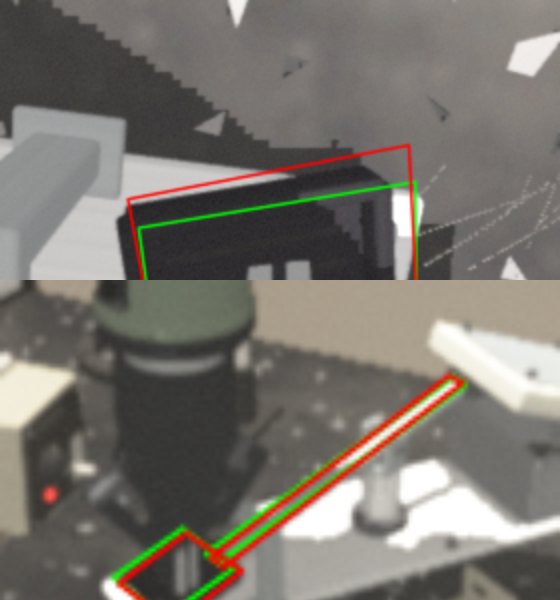

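{"name": "send_rows", "arguments": {
  "steps": [
    [[255,0,-0.7,0,0,0,0],[255,0,-0.6,0,0,0,0],[255,0,0,0,0,0,0]]
  ]
}}

```text
t: 9.8
ee_pos: [0.4921, 0.3665, 0.0051]
eef_rot: [2.221, 2.221, 0.003]
wrist_force: [-2.2, 0.4, 14.4]
opening: 0.0001
```

```bash
python3 look.py 10 .58,.28 .58,.32
```

```text
[0.4921 0.3665 0.0051] [-2.2  0.4 14.4] 9.8
```

View pics/o10.png

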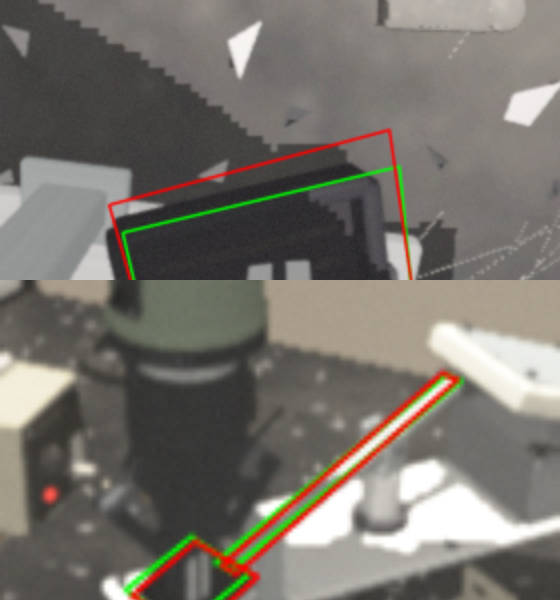

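View pics/wrist10.png

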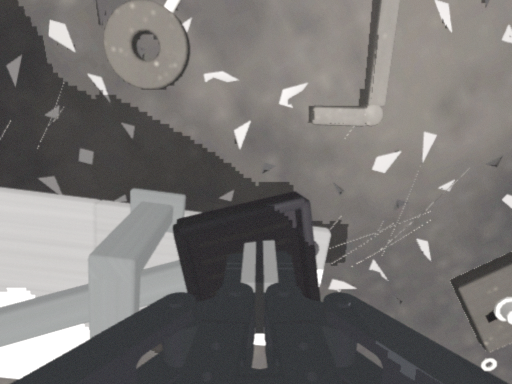

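{"name": "send_rows", "arguments": {
  "steps": [
    [[255,0,0,-0.5,0,0,0],[255,0.1,0,-0.5,0,0,0],[255,0.1,0,-0.5,0,0,0],[255,0,0,-0.5,0,0,0],[255,0,0,-0.3,0,0,0],[255,0,0,0,0,0,0]]
  ]
}}

```text
t: 10.65
ee_pos: [0.4919, 0.369, 0.0278]
eef_rot: [-2.221, -2.221, -0.003]
wrist_force: [-1.5, 4.7, 5.8]
opening: 0.0
```

```bash
python3 look.py 11 .48,.28 .48,.32
```

```text
[0.4919 0.369  0.0278] [-1.5  4.7  5.8] 10.65
```

View pics/o11.png

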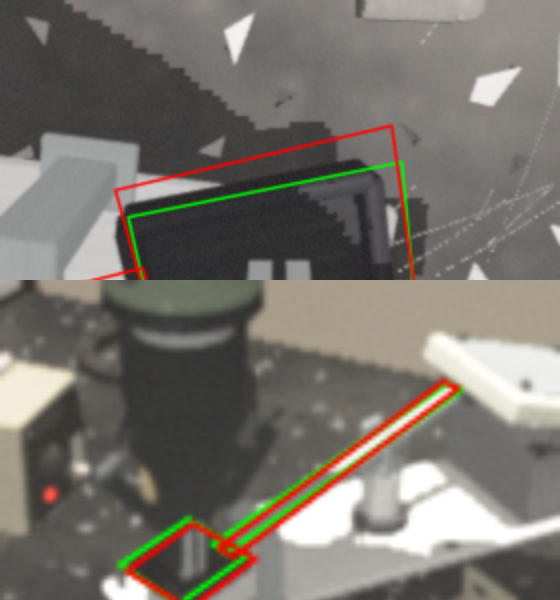

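{"name": "send_rows", "arguments": {
  "steps": [
    [[255,0,0,-0.3,0,0,0],[255,0,0,-0.3,0,0,0],[255,0,0,0,0,0,0]]
  ]
}}

```text
t: 11.12
ee_pos: [0.4919, 0.3676, 0.0334]
eef_rot: [2.222, 2.221, -0.001]
wrist_force: [0.3, 0.3, -0.1]
opening: 0.0001
```

Contact force is gone; the lever is held by the keeper. Lifting straight out.

{"name": "send_rows", "arguments": {
  "steps": [
    [[255,0,0,-0.6,0,0,0],[255,0,0,-1.0,0,0,0],[255,0,0,-2.0,0,0,0],[255,0,0,-3.0,0,0,0],[255,0,0,-3.0,0,0,0],[255,0,0,0,0,0,0]]
  ]
}}

```text
t: 11.88
ee_pos: [0.4926, 0.3684, 0.1319]
eef_rot: [2.221, 2.221, 0.006]
wrist_force: [-0.5, -0.4, -0.4]
opening: -0.0001
```

```bash
python3 look.py 12 .48,.26 .48,.30
```

```text
[0.4926 0.3684 0.1319] [-0.5 -0.4 -0.4] 11.875
```

View pics/o12.png

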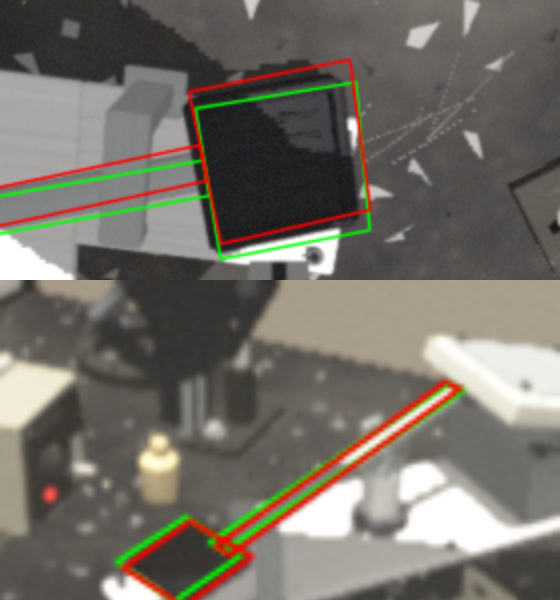

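View pics/wrist12.png

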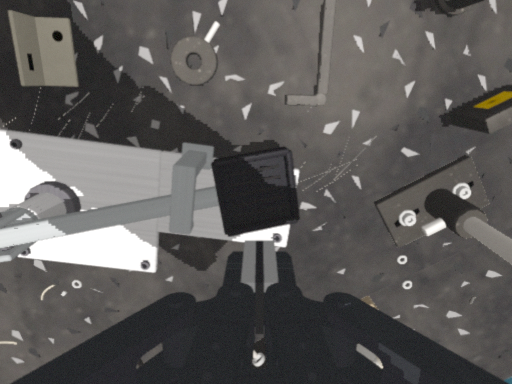

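Run:
```python
from h import *
a=cv2.imread("pics/scene12.png").astype(int)
for i in range(8): b=np.array(manip.grab_frame("scene")).astype(int)
d=np.abs(a-b).max(2); print("max diff pixels>25 in lever region",(d[140:240,190:370]>25).sum(),(d>25).sum())
print(np.round(manip.get_state()["wrist_force"],2),manip.get_state()["t"])
print(manip.finish_job())
```

```text
max diff pixels>25 in lever region 23 268
[-0.54  0.69  0.16] 12.375
the job is handed in; nothing more can be done
None
```

I parked the lever under the keeper with the flap up, and handed the job in at about 12.4 s. The hand-in reported no verdict.

**What I did:** With the fingers closed, I pressed the pedal floor to the bottom stop, using about 6–14 N. I then pushed it about 61 mm sideways so the bar passed under the keeper arm. I let it rise until the contact force was zero and lifted the gripper about 10 cm clear.

**Last checks:**
- **Lever:** model overlays on the wrist and scene pictures put it at a tilt of about 0.48 rad and a swivel of about 0.28–0.29 rad, with the bar visibly under the keeper arm and the flap raised. I estimated these from the pictures; the joint angles and the flap angle were not read directly.
- **Robot contact:** wrist force was below 1 N, so the gripper was touching nothing.
- **Lever at rest:** two scene pictures about 0.45 s apart showed no clear movement. 23 pixels differed in the lever area, against 268 over the whole image, which I took as noise.
- **Things standing around:** those in view looked undisturbed. I did not measure their positions against the start.

**What disagreed:**
- **Fingertip position:** the closed fingertips met the pedal with the TCP roughly 15–20 mm lower than the stated geometry implies. I went by force and the pictures instead.
- **Keeper seat:** the network's positions for it differed by up to about 20 mm between cameras. I used the base plate edges and the pivot for the stand's pose instead.

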